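# Load a spindle into the run-in rig and make the rig ready

### The arm

A 6-joint arm with a two-finger parallel gripper is mounted at the origin on the work surface. World frame = base frame: x ahead of the robot, y to its left, z up, the work surface at z = 0. Lengths are in mm, angles in rad, forces in N, time in s.
With the tool pointing down it reaches from about 350 to 875 mm from the base axis. Payload 4.2 kg.
Tool frame: the origin (TCP) lies between the finger pads, 19 mm behind the fingertips; this is the grasp point; z points along the fingers, y is the line along which they close (so a half turn about z gives the same grasp; the last joint's range is limited). The gripper opens to 85 mm and grips with 20 to 120 N. Pads are 22 mm wide; open, the fingers measure 114 mm over their backs; the gripper's body (76 mm by 85 mm) begins 54 mm behind the grasp point. The pads swing forward as they close: fully open they stand 13 mm farther back than shut.
Start: joints at [-0.953, 0.385, 0.008, 0, -1.194, -0.259], TCP at [219.484, -585.172, 250.012] pointing down, gripper open.
Joint ranges: [-3.14, 3.14], [-1.21, 2.06], [-1.07, 1.41], [-3.16, 2.05], [-2.99, -0.16], [-3.1, 3.1]. Speed limits (rad/s): [2.79, 2.79, 3.14, 3.14, 3.14, 3.14].

### API

Orientations are given as a 3x3 rotation matrix whose columns are the frame's x, y, z axes.
In Python, from rig import * gives the robot as it stands. The module is installed in compiled form; this text tells all that it offers.
- The arm moves only by the tool apply_moves, never from a script. Its argument "commands" is a list of rows, each a list of 2 entries, a list of its own where there are three numbers: the shift along the tool's x, y, z as a fraction of full scale, then the turn about the tool's z as a fraction of full scale. In form: [[[tx, ty, tz], yaw], ...]. A call has 1 to 20 rows; each row is the pose to reach, as a shift and turn from the pose commanded when the call began, along the tool's axes at that moment, turning the shorter way round; what a row does not reach only later rows make up. Full scale, the value 1, is 10 cm for a shift and 180 degrees for a turn. A row lasts 1/12 s, in which the tool goes at most 41.7 mm and 7.16 degrees, less where a joint would pass 70% of its speed; a pose out of reach is approached as far as the arm can. A call with a number of a shift or a turn outside -1 to 1 is refused whole. A call with a gripper value outside its range is refused whole. "grip" is the closure, from 0 (fully open) to 1 (shut), set as the call begins (left out, the last holds). The fingers move at their own pace and stop on an object; "force" is the grip in N (left out, the last holds). Time passes only in rows, so rows that repeat a pose let the fingers close. It gives the time, the measured TCP pose, the force, the opening and the grip force at its end, in the units of the state.
- get_obs(): the state, without advancing time (a new reading comes with each control period).
- camera(name): name is "scene" or "top" or "wrist"; returns the picture (420x560x3 uint8, red, green, blue); there is no depth.
- camera_info(name): a dict with "fovy" (degrees; the focal length in pixels is half the picture's height over the tangent of half this angle, whatever the lens; pixels are square), "cx", "cy" (the principal point, pixels), "eye" and "rotation" of the camera in the world; the wrist camera has in their place "mount" (4x4, takes a point from camera to tool coordinates, whose origin is the TCP and whose axes are the flange's). Camera axes: x right, y up, looking along -z (the intrinsics and any distortion apply to the point x, -y, -z); pixel columns grow to the right and rows downward; lengths in mm; the calibration is good to about 2 mm. A picture is of the moment at which its call begins: read the wrist's pose just before it. camera_info takes no time and is no camera call.
- hand_in(): hands the job in; it is judged then, once.
The state is a dict: "time": time; "joint_pos": joint angles; "qd": joint speeds; "joint_torque": joint torques, N m; "tool_pos": TCP position; "tcp_rot": TCP orientation; "force": force on the tool from outside, world axes, zero at the start; "moment": the same for the moment, N m; "width": finger opening in mm; "finger_force": force on a finger pad.
Only numpy, scipy, OpenCV 4.12 (cv2) and the standard library are available. Lean on these libraries where they do the work, as an engineer would, in place of code of your own. Each camera call takes 0.05 s, during which the arm holds its last target. There are 200 camera calls.

### The job

Make the run-in rig safe by pushing its red stop button in until it latches. Then set the steel spindle from the wooden stand gently down into the rig's two vees and let go, and swing the orange keeper bar shut over it, fully home in its detent. Only then twist the red button clockwise so that it pops out again, and leave the other things on the bench alone.

Things in the scene. Friction and masses are not known exactly. Their poses are not given: they have to be found in the camera images.
- rig: Run-in rig, fixed: green base plate 150 (x) by 190 (y) by 12 mm; origin on the bench midway between the vees; z up. Two dark upward 90 degree vees, 20 mm thick, 53 mm high, at y = -55 and +55 mm carry the spindle's thin ends, spindle along y. Green drive hub (radius 30, axis 50 high) from y = -83 mm. Detent post 14 by 26 mm at x = -41, y = 36 mm, stop lip 74 mm high.
- seat (a point): Where the middle of the seated spindle belongs: on the axis of the vees, halfway between them, 50 mm above the bench. Axes as the rig's; the spindle's axis lies along y, either way round.
- spindle: Loose steel spindle, 0.3 to 0.5 kg, alike at both ends, 140 mm long: barrel 26 mm diameter, 80 mm long, two blue bands; at each end a journal 18 mm diameter, 30 mm long. Origin at its middle on the axis; y along it. Starts level in the stand, axis 38 mm above the bench. Grip the barrel from above, closing across it. In the rig the barrel goes between the vees (inner faces 90 mm apart).
- stand: Wooden stand, fixed: base 110 (x) by 150 (y) by 10 mm, origin under its middle, z up; two vees 20 mm thick at y = -55 and +55 mm hold the spindle's journals, with the spindle lying along y.
- keeper (a joint): Angle of the orange keeper bar, rad: 0 = shut (bar along the rig's -x, across above the spindle, at its stop), growing as it swings level towards the rig's +y; up to 1.9. Starts 1.2 to 1.75 open, stays where left (0.5 N at the handle). A spring ball gives a hump from 0.1 to 0.05 rad: 5 to 8 N at the handle carries it over, then it rests at 0.
- keeper_hinge (a point): Point on the keeper's upright hinge axis, 71 mm above the bench (mid thickness of the bar), over a steel post of 8 mm radius at rig x = +50, y = +36 mm. Axes as the rig's.
- keeper_handle (a point): On the axis of the keeper's upright black handle peg (14 mm diameter), 100 mm from the hinge axis; this point is 100 mm above the bench, the peg runs from 76 mm (top of the bar) to 112 mm. Bar 16 mm wide, 10 mm thick, underside 66 mm high, 3 mm over a seated spindle. x points from the handle to the hinge.
- console: Grey stop console, fixed: about 130 mm square, 115 mm high, origin on the bench, z up. Face slants 27 degrees from level, down to its -x, away from the robot; the button stands square on it, on a yellow disc. A clear hood with yellow edges (x = 0 to +85 mm, 134 mm wide, from 237 to 248 mm high, on two posts on the robot's side) overhangs: come in tilted, along the button's axis.
- estop_top (a point): Centre of the flat top of the red mushroom button (40 mm diameter, 18 mm deep, on a thin stem with a 24 mm collar). z points out along its axis, which leans 27 degrees from vertical to the console's -x. The top is 40 mm off the slanted face when out, 32 mm when latched. To turn it, grip across its diameter, tool along its axis, TCP about 7 mm below the top.
- estop_press (a joint): How far the button is pushed in, m: 0 = out. Against a spring (3 to 6 N, about 9 N at most with the latch) it goes in up to 0.0105; pushed beyond 0.0085 it latches and rests at about 0.0075.
- estop_turn (a joint): Angle of the button's head, rad: 0 at rest, growing clockwise seen from outside, stop at 0.9. A weak spring brings it back. Turned beyond about 0.65 while latched, the latch lets go and the button springs out as soon as the fingers release it.
- driver: Bystander: blue-handled screwdriver, 200 mm long, lying on the bench.
- jar: Bystander: jar 60 mm in diameter, 70 mm high.
- wrench: Bystander: steel wrench, 170 mm long, lying on the bench.
There are look-alikes about, which are no part of the job. Of the things that look like the spindle, the largest one is meant.

How it is judged (in metres and radians):
On the way, in this order (a step that is already met when the one before it is completed fails the run):
1. the stop button is pushed in and latched, while the spindle is still in its stand (value of joint estop_press above 0.006 m and contact force between the fingers and estop_turn below 0.2 N and distance of spindle from where it was at the start of the episode below 0.02 m), for 0.2 s.
2. the spindle lies in the rig's vees, released, with the stop still latched (value of joint estop_press above 0.006 m and distance between spindle and seat below 0.008 m and z of spindle in the frame of seat below 0.003 m and angle between the y axis of spindle and the y axis of seat, either way round below 0.06 rad and contact force between the fingers and spindle below 0.2 N), for 0.2 s.
3. the keeper is shut in its detent over the spindle, with the stop still latched (value of joint estop_press above 0.006 m and value of joint keeper below 0.03 rad and distance between spindle and seat below 0.008 m), for 0.2 s.
4. the stop button is turned clockwise and has sprung out (value of joint estop_press below 0.002 m and value of joint keeper below 0.03 rad), for 0.1 s.
At the end, for the whole second after the job is handed in: The spindle lies at rest in the rig's vees (middle within 8 mm of the seat, no more than 3 mm high, in line within 0.06 rad), the keeper is shut in its detent (under 0.03 rad) and the stop button is out (within 2 mm) (all of step 4 and distance between spindle and seat below 0.008 m and z of spindle in the frame of seat below 0.003 m and angle between the y axis of spindle and the y axis of seat, either way round below 0.06 rad and linear speed of spindle below 0.02 m/s); the robot touches nothing.
It fails at once if the spindle is dropped (it moves freely, out of the fingers, at over 0.35 m/s) (contact force between the fingers and spindle below 0.1 N and linear speed of spindle above 0.35 m/s).
It fails at once if a bystander is moved by more than 20 mm (distance of any of driver, jar, wrench from where it was at the start of the episode above 0.02 m).
It also fails if it takes over 72 s, if anything falls off the work surface, if the arm or the gripper's body presses on something with over 40 N, if the wrist force passes 120 N, or if a joint passes its speed limit or range.

## Working session

There is one attempt and no reset: what is moved stays moved. The work goes in short steps, Python scripts to look and compute and a tool call to move; the robot and the scene stay as the last step left them, time stands still between calls to the robot, and variables do not carry over. Pictures are saved under pics/ and viewed, at most 10 in all, crops included, and the job is handed in when it is done.

Besides the shell and the picture viewer there is one more tool, called after ">>>" by a JSON object that holds its "method" and its "body". apply_moves: Moves the arm, as the interface text tells. Shift numbers are shares of 10 cm and turn numbers shares of 180 degrees, none past 1 either way. Its arguments: {"type":"object","properties":{"commands":{"type":"array"},"grip":{"type":"number"},"force":{"type":"number"}},"required":["commands"]}

```bash
mkdir -p pics; python3 - <<'E'
from rig import *
import cv2
o=get_obs();print(o)
for n in ["scene","top","wrist"]:
    im=camera(n);cv2.imwrite(f"pics/{n}0.png",im[:,:,::-1]);print(n,camera_info(n))
E
```

```text
{'time': 0.0, 'joint_pos': array([-9.53373680e-01,  3.85545472e-01,  6.60452446e-03, -4.96173791e-04,
       -1.19404322e+00, -2.58626759e-01]), 'qd': array([ 3.06089659e-04, -4.22411405e-04,  1.07761720e-03, -1.05357159e-04,
        9.24967079e-05, -2.15166837e-03]), 'joint_torque': array([ 3.38466734e-04, -3.92292130e+01,  1.88398433e+01,  4.18592915e+00,
       -4.55364003e-03, -1.63110858e-06]), 'tool_pos': array([ 219.29748818, -584.66016114,  248.92034267]), 'tcp_rot': array([[-9.36384533e-01, -3.50974662e-01, -8.90403297e-04],
       [-3.50975773e-01,  9.36382294e-01,  2.05097988e-03],
       [ 1.13915913e-04,  2.23301582e-03, -9.99997500e-01]]), 'force': array([-0.34943945, -0.17281766, -0.03579598]), 'moment': array([ 0.0116522 ,  0.00447053, -0.04905421]), 'finger_force': 0.0, 'width': 85.359385476139}
scene {'fovy': 53.350343284791975, 'cx': 279.43004068111804, 'cy': 212.30280356107423, 'eye': array([1181.03481554,  432.89306743,  534.39191545]), 'rotation': array([[-0.60286203, -0.42031331,  0.67815491],
       [ 0.79784364, -0.31940605,  0.51129767],
       [ 0.00170156,  0.84930354,  0.52790208]])}
top {'fovy': 57.25629892990767, 'cx': 275.9736841633405, 'cy': 210.69422683801483, 'eye': array([ 414.09067494,    6.94668562, 1081.77070573]), 'rotation': array([[ 7.08679099e-02,  9.73573761e-01, -2.17098761e-01],
       [-9.97485527e-01,  6.90375428e-02, -1.60137913e-02],
       [-6.02642047e-04,  2.17687736e-01,  9.76018282e-01]])}
wrist {'fovy': 59.744532643932075, 'cx': 277.69098609267866, 'cy': 209.95857855354384, 'mount': array([[-6.37112617e-04,  9.60450233e-01,  2.78450973e-01,
         7.10190586e+01],
       [ 9.99999742e-01,  7.04177418e-04, -1.40832377e-04,
         1.27740796e+00],
       [-3.31341376e-04,  2.78450811e-01, -9.60450434e-01,
        -1.24857420e+02],
       [ 0.00000000e+00,  0.00000000e+00,  0.00000000e+00,
         1.00000000e+00]])}
```

```bash
ls -la; python3 -c "
import cv2
a=cv2.imread('pics/scene0.png');b=cv2.imread('pics/top0.png');print(a.shape)"
```

```text
total 12
drwxr-xr-x  3 agent agent 4096 Nov 29 23:54 .
drwxr-xr-x 23 root  root  4096 Nov 29 23:54 ..
drwxr-xr-x  2 agent agent 4096 Nov 29 23:55 pics
(420, 560, 3)
```

View pics/scene0.png

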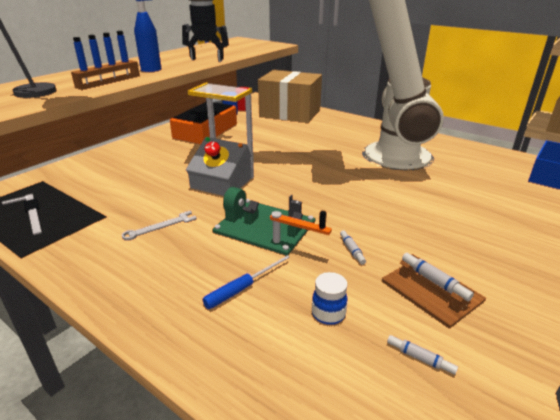

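View pics/top0.png

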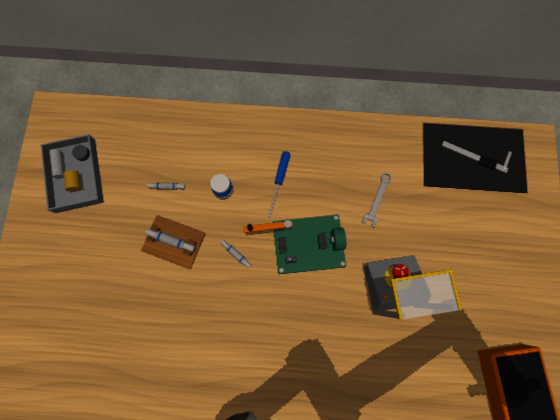

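The scene view shows the console with its red button at about (212,149), the rig at (265,222), the spindle on its stand at (437,277), and decoys at (352,247) and (420,355). In the top view the button is at (400,270), the rig at (310,243), the stand at (173,241), and the keeper handle at (250,229).

```bash
cat > h.py <<'E'
import numpy as np, cv2
from rig import *
def cam(n,o=None):
    c=camera_info(n); f=210/np.tan(np.radians(c["fovy"])/2)
    if n=="wrist":
        R=np.array(o["tcp_rot"]);M=np.array(c["mount"])
        return f,c["cx"],c["cy"],R@M[:3,3]+np.array(o["tool_pos"]),R@M[:3,:3]
    return f,c["cx"],c["cy"],np.array(c["eye"]),np.array(c["rotation"])
def ray(C,uv):
    f,cx,cy,e,R=C; d=R@np.array([(uv[0]-cx)/f,-(uv[1]-cy)/f,-1]); return e,d/np.linalg.norm(d)
def plane(C,uv,z):
    e,d=ray(C,uv); return e+d*(z-e[2])/d[2]
def proj(C,p):
    f,cx,cy,e,R=C; q=R.T@(np.array(p)-e); return np.array([cx+f*q[0]/-q[2],cy-f*q[1]/-q[2]])
def tri(L):
    A=0;b=0
    for C,uv in L:
        e,d=ray(C,uv); P=np.eye(3)-np.outer(d,d); A=A+P; b=b+P@e
    p=np.linalg.solve(A,b)
    return p,[np.linalg.norm(proj(C,p)-uv) for C,uv in L]
def blobs(im,lo,hi,amin=20,roi=None):
    h=cv2.cvtColor(im,cv2.COLOR_RGB2HSV)
    if lo[0]<0: m=cv2.inRange(h,(0,)+lo[1:],hi)|cv2.inRange(h,(180+lo[0],)+lo[1:],(180,)+hi[1:])
    else: m=cv2.inRange(h,lo,hi)
    if roi:
        k=np.zeros_like(m);u0,v0,u1,v1=roi;k[v0:v1,u0:u1]=1;m=m*k
    cs,_=cv2.findContours(m,cv2.RETR_EXTERNAL,cv2.CHAIN_APPROX_NONE)
    return sorted([c for c in cs if cv2.contourArea(c)>amin],key=cv2.contourArea,reverse=True)
def cen(c):
    M=cv2.moments(c);return np.array([M['m10'],M['m01']])/M['m00']
E
python3 - <<'E'
from h import *
np.set_printoptions(precision=1,suppress=True)
T=cv2.imread('pics/top0.png')[:,:,::-1];S=cv2.imread('pics/scene0.png')[:,:,::-1]
CT,CS=cam("top"),cam("scene")
def show(n,im,C,lo,hi,z,roi,a=15):
    for c in blobs(im,lo,hi,a,roi)[:4]:
        r=cv2.minAreaRect(c);print(n,cv2.contourArea(c),"cen",cen(c),"w",plane(C,cen(c),z),"rect",[plane(C,p,z)[:2].round() for p in cv2.boxPoints(r)])
show("redT",T,CT,(-8,150,60),(6,255,255),150,(370,250,430,300))
show("redS",S,CS,(-8,150,60),(6,255,255),150,(190,130,235,170))
show("green",T,CT,(60,100,20),(90,255,255),12,(260,200,360,290))
show("orange",T,CT,(6,180,120),(16,255,255),71,(235,210,300,245))
show("blueT",T,CT,(100,80,50),(130,255,255),51,(140,215,210,260),2)
show("blueS",S,CS,(100,80,50),(130,255,255),51,(395,250,475,305),2)
show("grey",T,CT,(0,0,90),(180,70,255),51,(140,222,205,260),10)
show("greyS",S,CS,(0,0,90),(180,70,255),45,(395,250,475,305),10)
show("yellow",T,CT,(22,150,80),(34,255,255),100,(365,250,420,300))
cv2.imwrite('pics/crop1.png',np.vstack([cv2.resize(T[205:325,140:470],None,fx=2.4,fy=2.4,interpolation=2),cv2.resize(S[75:205,180:510],None,fx=2.4,fy=2.4,interpolation=2)])[:,:,::-1])
E
```

```text
redT 146.0 cen [399.9 270.8] w [ 495.2 -284.7  150. ] rect [array([ 510., -268.]), array([ 513., -304.]), array([ 482., -304.]), array([ 479., -268.])]
redS 119.0 cen [212.4 148.9] w [ 559.8 -229.3  150. ] rect [array([ 541., -272.]), array([ 521., -246.]), array([ 579., -189.]), array([ 598., -214.])]
green 3163.0 cen [310.4 244.8] w [561.4 -78.3  12. ] rect [array([619.,  31.]), array([ 655., -165.]), array([ 510., -185.]), array([476.,   5.])]
orange 151.5 cen [267.7 226. ] w [595.6  42.6  71. ] rect [array([595.,  86.]), array([612.,   2.]), array([596.,  -1.]), array([580.,  83.])]
orange 21.0 cen [245.  228.9] w [583.6 102.3  71. ] rect [array([591., 108.]), array([592.,  95.]), array([576.,  94.]), array([575., 107.])]
blueT 9.5 cen [178.6 243.3] w [534.9 279.2  51. ] rect [array([526., 285.]), array([546., 279.]), array([544., 274.]), array([524., 279.])]
blueT 9.5 cen [158.4 235.6] w [552.  336.4  51. ] rect [array([542., 342.]), array([564., 337.]), array([562., 331.]), array([540., 336.])]
blueS 25.0 cen [447.6 282.8] w [568.4 334.5  51. ] rect [array([584., 332.]), array(
[... 213 characters left out ...]
[168.5 239.5] w [543.4 307.7  51. ] rect [array([542., 336.]), array([561., 331.]), array([545., 280.]), array([526., 285.])]
grey 64.0 cen [186.4 246. ] w [529.3 257.4  51. ] rect [array([527., 278.]), array([543., 274.]), array([531., 237.]), array([515., 242.])]
grey 56.5 cen [151.8 233.1] w [557.4 355.2  51. ] rect [array([554., 374.]), array([571., 369.]), array([561., 338.]), array([544., 342.])]
greyS 756.5 cen [437.9 276.5] w [554.2 314.   45. ] rect [array([556., 242.]), array([512., 237.]), array([552., 377.]), array([590., 375.])]
yellow 77.0 cen [389.  276.1] w [ 484.3 -272.8  100. ] rect [array([ 493., -254.]), array([ 508., -278.]), array([ 471., -299.]), array([ 457., -275.])]
```

View pics/crop1.png

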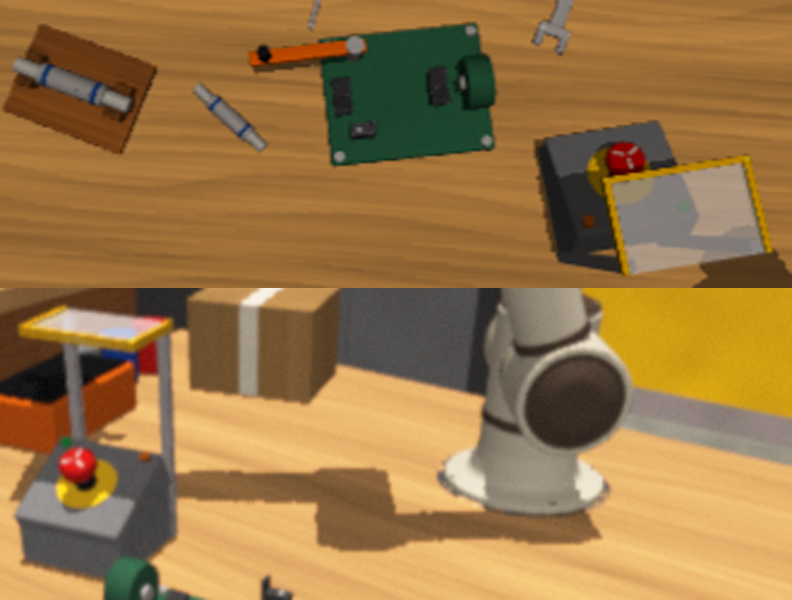

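The crop shows the hood corners (yellow frame), the button head on a tilted stem, and the rig's vees at full-frame (282,245) and (322,241). The vee midpoint is clearly not the plate's centre, and the keeper hinge is at about (288,224).

```bash
python3 - <<'E'
from h import *
np.set_printoptions(precision=1,suppress=True)
T=cv2.imread('pics/top0.png')[:,:,::-1];S=cv2.imread('pics/scene0.png')[:,:,::-1]
CT,CS=cam("top"),cam("scene")
print("button",tri([(CT,np.array([399.9,270.8])),(CS,np.array([212.4,148.9]))]))
c=blobs(T,(18,120,60),(34,255,255),20,(380,262,475,325));print([len(x) for x in c])
a=np.vstack(c);a=a[[True]*len(a)]
hull=cv2.convexHull(a);ap=cv2.approxPolyDP(hull,6,True)[:,0];print("T",ap,[plane(CT,p,248) for p in ap])
c=blobs(S,(18,100,60),(34,255,255),10,(183,78,257,104));hull=cv2.convexHull(np.vstack(c));ap=cv2.approxPolyDP(hull,4,True)[:,0];print("S",ap,[plane(CS,p,248) for p in ap])
b=[(np.array([158.4,235.6]),np.array([447.6,282.8])),(np.array([178.6,243.3]),np.array([419,265.4]))]
for t,s in b: print("band",tri([(CT,t),(CS,s)]))
print("vees",plane(CT,(282,245),53),plane(CT,(322,241),53),"hinge",plane(CT,(288,224),76),"handle",plane(CT,(249.5,228),112))
E
```

```text
button (array([ 498. , -296. ,  111.6]), [np.float64(0.27868007951173057), np.float64(0.27572939994018625)])
[306]
T [[452 270]
 [461 310]
 [398 318]
 [387 269]] [array([ 496.2, -365.4,  248. ]), array([ 414. , -381.9,  248. ]), array([ 388.4, -250.1,  248. ]), array([ 488.4, -226.3,  248. ])]
S [[187  91]
 [205  82]
 [252  88]
 [236 100]] [array([ 503.4, -360.2,  248. ]), array([ 418.1, -385.6,  248. ]), array([ 387.1, -251.9,  248. ]), array([ 485.4, -216.5,  248. ])]
band (array([554.3, 335.8,  41.8]), [np.float64(1.3878136622757862), np.float64(2.214507104085449)])
band (array([537.6, 277.8,  41.5]), [np.float64(1.549206100144542), np.float64(2.311319833856564)])
vees [549.9   1.   53. ] [ 568.3 -105.7   53. ] hinge [603.9 -11.   76. ] handle [579.8  87.2 112. ]
```

>>> {"method": "apply_moves", "body": {"commands": [[[-1,0.4,-1],-0.447],[[-1,0.4,-1],-0.447],[[-1,0.4,-1],-0.447],[[-1,0.4,-1],-0.447],[[-1,0.4,-1],-0.447],[[-1,0.4,-1],-0.447],[[-1,0.4,-1],-0.447],[[-1,0.4,-1],-0.447],[[-1,0.4,-1],-0.447],[[-1,0.4,-1],-0.447],[[-1,0.4,-1],-0.447],[[-1,0.4,-1],-0.447],[[-1,0.4,-1],-0.447]], "grip": 0.3, "force": 40}}

```text
time: 1.23
tool_pos: [299.0, -512.4, 349.6]
tcp_rot: [[0.191, -0.982, -0.0], [-0.982, -0.191, 0.001], [-0.001, 0.0, -1.0]]
force: [0.1, 0.7, 0.2]
width: 59.5
finger_force: 0.0
```

>>> {"method": "apply_moves", "body": {"commands": [[[-0.58,-0.953,0],0],[[-0.58,-0.953,0],0],[[-0.58,-0.953,0],0],[[-0.58,-0.953,0],0]]}}

```text
time: 1.57
tool_pos: [384.5, -434.7, 349.7]
tcp_rot: [[0.194, -0.981, 0.001], [-0.981, -0.194, 0.001], [-0.001, -0.001, -1.0]]
force: [-0.4, 0.7, -0.5]
width: 59.9
finger_force: 0.0
```

>>> {"method": "apply_moves", "body": {"commands": [[[-0.58,-0.953,0],0],[[-0.58,-0.953,0],0],[[-0.58,-0.953,0],0],[[-0.58,-0.953,0],0]]}}

```text
time: 1.9
tool_pos: [467.0, -359.5, 349.2]
tcp_rot: [[0.195, -0.981, 0.0], [-0.981, -0.195, 0.001], [-0.001, -0.0, -1.0]]
force: [-0.9, -0.6, -0.0]
width: 59.6
finger_force: 0.0
```

>>> {"method": "apply_moves", "body": {"commands": [[[-0.58,-0.953,0.6],0],[[-0.58,-0.953,0.6],0],[[-0.58,-0.953,0.6],0],[[-0.58,-0.953,0.6],0],[[-0.58,-0.953,0.6],0]]}}

```text
time: 2.32
tool_pos: [546.7, -286.0, 287.6]
tcp_rot: [[0.193, -0.981, -0.004], [-0.981, -0.193, 0.001], [-0.002, 0.004, -1.0]]
force: [0.4, 0.0, 0.3]
width: 59.7
finger_force: 0.0
```

```bash
python3 - <<'E'
from h import *
np.set_printoptions(precision=1,suppress=True)
o=get_obs();W=camera("wrist");C=cam("wrist",o);CT=cam("top");CS=cam("scene")
print(o["tool_pos"],o["joint_pos"])
cv2.imwrite('pics/w1.png',W[:,:,::-1])
for c in blobs(W,(-8,150,60),(6,255,255),100)[:3]: print(cen(c),cv2.contourArea(c),cv2.fitEllipse(c),plane(C,cen(c),112),tri([(C,cen(c)),(CS,np.array([212.4,148.9]))]))
print("pred top px",proj(C,(502,-296,118)))
E
```

```text
[ 546.7 -286.   287.6] [-0.2  0.4  0.1 -0.  -1.3  0.4]
[337.3 188.4] 1666.5 ((337.2965087890625, 188.457763671875), (45.592872619628906, 46.60145568847656), 70.66268920898438) [ 496.4 -296.6  112. ] (array([ 496.3, -296.5,  110.8]), [np.float64(0.273291521842186), np.float64(0.09123043709965015)])
pred top px [331.7 189.5]
```

View pics/w1.png

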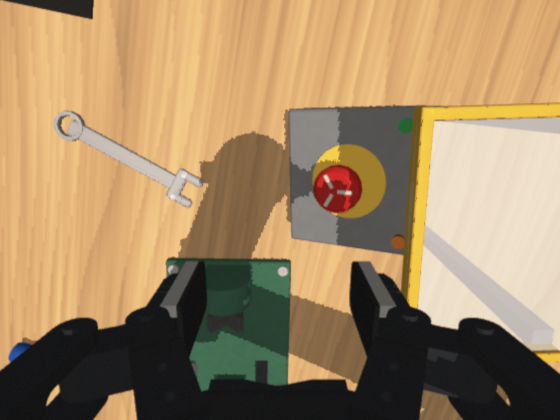

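The wrist view shows the button at (337,188), the disc at (349,181), the hood edge at column 425, and open space at the far side of the console. That matches the prediction, so I'm descending with the robot-side finger over the button.

>>> {"method": "apply_moves", "body": {"commands": [[[0.01,-0.01,0.4],0],[[0.01,-0.01,0.8],0],[[0.01,-0.01,1],0],[[0.01,-0.01,1],0],[[0.01,-0.01,1],0]]}}

```text
time: 2.78
tool_pos: [547.9, -289.2, 190.0]
tcp_rot: [[0.19, -0.982, 0.002], [-0.982, -0.19, -0.001], [0.001, -0.002, -1.0]]
force: [0.7, 0.2, 1.0]
width: 59.8
finger_force: 0.0
```

>>> {"method": "apply_moves", "body": {"commands": [[[0,0,0.2],0],[[0,0,0.4],0],[[0,0,0.45],0],[[0,0,0.47],0],[[0,0,0.49],0],[[0,0,0.5],0],[[0,0,0.5],0]]}}

```text
time: 3.37
tool_pos: [547.3, -288.5, 140.7]
tcp_rot: [[0.19, -0.982, 0.001], [-0.982, -0.19, -0.0], [0.0, -0.001, -1.0]]
force: [0.0, 0.8, -0.7]
width: 59.5
finger_force: 0.0
```

>>> {"method": "apply_moves", "body": {"commands": [[[0,0,0.03],0],[[0,0,0.06],0],[[0,0,0.06],0],[[0,0,0.06],0]]}}

```text
time: 3.7
tool_pos: [547.4, -287.9, 133.8]
tcp_rot: [[0.191, -0.982, -0.001], [-0.982, -0.191, 0.0], [-0.0, 0.001, -1.0]]
force: [0.5, 0.3, 0.0]
width: 59.8
finger_force: 0.0
```

>>> {"method": "apply_moves", "body": {"commands": [[[0,0.01,0.02],0],[[0,0.025,0.05],0],[[0,0.025,0.05],0],[[0,0.025,0.05],0]]}}

```text
time: 4.03
tool_pos: [545.7, -288.6, 129.5]
tcp_rot: [[0.191, -0.982, 0.001], [-0.982, -0.191, -0.001], [0.001, -0.001, -1.0]]
force: [0.7, -0.3, 2.6]
width: 59.9
finger_force: 1.3
```

>>> {"method": "apply_moves", "body": {"commands": [[[0,0.01,0.02],0],[[0,0.02,0.04],0],[[0,0.03,0.06],0],[[0,0.035,0.07],0],[[0,0.035,0.07],0]]}}

```text
time: 4.45
tool_pos: [542.4, -289.3, 122.7]
tcp_rot: [[0.192, -0.981, 0.002], [-0.981, -0.192, -0.001], [0.001, -0.002, -1.0]]
force: [0.5, -0.2, 3.8]
width: 59.5
finger_force: 2.3
```

>>> {"method": "apply_moves", "body": {"commands": [[[0,0.01,0.02],0],[[0,0.015,0.03],0],[[0,0.015,0.03],0],[[0,0.015,0.03],0]]}}

```text
time: 4.78
tool_pos: [541.4, -289.7, 120.3]
tcp_rot: [[0.192, -0.981, 0.003], [-0.981, -0.192, -0.001], [0.002, -0.002, -1.0]]
force: [2.0, 1.1, 7.0]
width: 59.3
finger_force: 3.4
```

>>> {"method": "apply_moves", "body": {"commands": [[[0,0.005,0.01],0],[[0,0.01,0.02],0],[[0,0.01,0.02],0],[[0,0.01,0.02],0]]}}

```text
time: 5.12
tool_pos: [541.5, -290.0, 119.9]
tcp_rot: [[0.192, -0.981, 0.005], [-0.981, -0.192, -0.002], [0.003, -0.005, -1.0]]
force: [2.6, 1.9, 12.0]
width: 59.9
finger_force: 5.9
```

>>> {"method": "apply_moves", "body": {"commands": [[[0,-0.02,-0.05],0],[[0,-0.1,-0.2],0],[[0,-0.15,-0.5],0],[[0,-0.15,-0.9],0],[[0,-0.15,-1],0],[[0,-0.15,-1],0],[[0,-0.15,-1],0]]}}

```text
time: 5.7
tool_pos: [553.4, -286.5, 216.8]
tcp_rot: [[0.191, -0.982, -0.0], [-0.982, -0.191, 0.001], [-0.001, 0.0, -1.0]]
force: [0.2, -0.4, 0.1]
width: 59.7
finger_force: 0.0
```

>>> {"method": "apply_moves", "body": {"commands": [[[0,0.1,-0.4],0],[[0,0.1,-0.8],0],[[0,0.1,-0.8],0],[[0,0.1,-0.8],0],[[0,0.1,-0.8],0]]}}

```text
time: 6.12
tool_pos: [543.3, -288.2, 294.9]
tcp_rot: [[0.191, -0.982, -0.003], [-0.982, -0.191, 0.002], [-0.003, 0.003, -1.0]]
force: [-0.0, 0.2, -0.9]
width: 59.8
finger_force: 0.0
```

```bash
python3 - <<'E'
from h import *
np.set_printoptions(precision=1,suppress=True)
o=get_obs();W=camera("wrist");C=cam("wrist",o);CT=cam("top");CS=cam("scene");T=camera("top");S=camera("scene")
print(o["tool_pos"])
for n,i in (("w2",W),("top2",T),("scene2",S)): cv2.imwrite(f'pics/{n}.png',i[:,:,::-1])
c=blobs(W,(-8,150,60),(6,255,255),100)[0]; s=blobs(S,(-8,150,60),(6,255,255),15,(190,130,235,170))[0]; t=blobs(T,(-8,150,60),(6,255,255),15,(370,250,430,300))
print(cen(c),cen(s),[cen(x) for x in t],tri([(C,cen(c)),(CS,cen(s))]))
E
```

```text
[ 543.3 -288.2  294.9]
[334.5 186. ] [213.  150.6] [] (array([ 493.4, -297.6,  104.8]), [np.float64(0.5354317054187292), np.float64(0.18528561217600634)])
```

The stop has latched: the head centre moved 6.8 mm in along its axis. Next is a look at the rig.

>>> {"method": "apply_moves", "body": {"commands": [[[-0.86,-0.24,-0.37],0],[[-0.86,-0.24,-0.37],0],[[-0.86,-0.24,-0.37],0],[[-0.86,-0.24,-0.37],0]]}}

```text
time: 6.6
tool_pos: [552.0, -197.3, 334.9]
tcp_rot: [[0.195, -0.981, 0.002], [-0.981, -0.195, -0.0], [0.0, -0.002, -1.0]]
force: [0.3, -0.6, -0.2]
width: 59.9
finger_force: 0.0
```

>>> {"method": "apply_moves", "body": {"commands": [[[-0.86,-0.24,-0.37],0],[[-0.86,-0.24,-0.37],0],[[-0.86,-0.24,-0.37],0],[[-0.86,-0.24,-0.37],0],[[-0.86,-0.24,-0.37],0]]}}

```text
time: 7.02
tool_pos: [558.3, -110.6, 370.0]
tcp_rot: [[0.192, -0.981, -0.002], [-0.981, -0.192, 0.0], [-0.0, 0.002, -1.0]]
force: [-0.4, 0.6, -0.7]
width: 59.8
finger_force: 0.0
```

```bash
python3 - <<'E'
from h import *
import pickle
o=get_obs();W=camera("wrist");C=cam("wrist",o)
print(o["tool_pos"]);pickle.dump(C,open('c3.pkl','wb'))
cv2.imwrite('pics/w3.png',W[:,:,::-1])
E
```

```text
[ 558.30657421 -110.55451718  369.95996244]
```

View pics/w3.png

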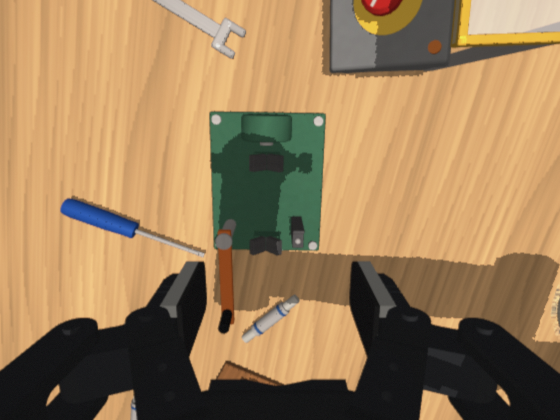

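The wrist view shows the rig plate (210–326, 112–250), the vees around (267,161) and (266,245), the detent post at (297,235), the hinge at (224,235), and the keeper handle at (226,320).

```bash
python3 - <<'E'
from h import *
import pickle
np.set_printoptions(precision=1,suppress=True)
C=pickle.load(open('c3.pkl','rb'));W=cv2.imread('pics/w3.png')[:,:,::-1]
c=blobs(W,(55,60,15),(95,255,255),500,(200,100,340,262));h=cv2.convexHull(np.vstack(c));ap=cv2.approxPolyDP(h,7,True)[:,0]
P=[plane(C,p,12) for p in ap];print("plate",ap.tolist(),np.array(P))
r=cv2.boxPoints(cv2.minAreaRect(h));Q=np.array([plane(C,p,12)[:2] for p in r]);print("rect",Q,Q.mean(0))
# screws
for s in blobs(W,(0,0,150),(180,60,255),10,(205,108,330,254)): print("screw",cen(s),plane(C,cen(s),13),cv2.contourArea(s))
for v in blobs(W,(0,0,0),(180,255,38),60,(240,140,290,260)): 
    x,y,w,hh=cv2.boundingRect(v);print("dark",cv2.boundingRect(v),cv2.contourArea(v))
cv2.imwrite('pics/c3.png',cv2.convertScaleAbs(cv2.resize(W[105:335,200:340],None,fx=2.6,fy=2.6,interpolation=2)[:,:,::-1],alpha=1.8,beta=15))
E
```

```text
plate [[211, 112], [324, 115], [318, 243], [233, 248], [214, 236]] [[ 652.1 -152.7   12. ]
 [ 509.8 -176.7   12. ]
 [ 478.5   -4.5   12. ]
 [ 595.1   25.9   12. ]
 [ 624.1   13.2   12. ]]
rect [[ 630.3   32.4]
 [ 653.4 -153.1]
 [ 509.9 -178.6]
 [ 470.7    4.3]] [566.1 -73.7]
screw [318.1 120.7] [ 515.7 -168.4   13. ] 60.5
screw [215.7 119.2] [ 644.7 -145.2   13. ] 58.0
screw [312.4 245.6] [485.6   0.5  13. ] 42.5
```

View pics/c3.png

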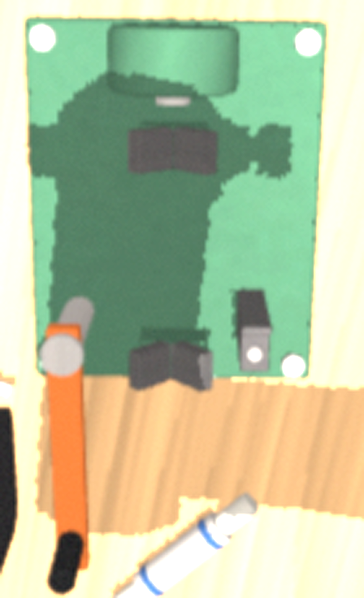

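The crop shows the hinge cap at full-frame (223.8,241.2), the detent post's white dot at (298.1,240.8), and the near vee spanning columns 250–281.5 down to row 254. The far vee spans columns 249.6–283.5, and the peg top is at about (223,327).

```bash
python3 - <<'E'
from h import *
import pickle
np.set_printoptions(precision=1,suppress=True)
C=pickle.load(open('c3.pkl','rb'));CT=cam("top")
T=cv2.imread('pics/top2.png')[:,:,::-1]
th=np.radians(10.15);ex=np.array([np.cos(th),np.sin(th),0]);ey=np.array([-np.sin(th),np.cos(th),0])
pc=np.array([565.2,-72.4,0])
hp=plane(C,(223.8,241.2),78);d=hp-pc;print("hinge",hp,"in plate frame",d@ex,d@ey)
dp=plane(C,(298.1,240.8),74);d=dp-pc;print("post",d@ex,d@ey)
# grey hinge cap in top view
for s in blobs(T,(0,0,130),(180,60,255),8,(278,215,298,234)): print("hingeT",cen(s),cv2.contourArea(s),tri([(CT,cen(s)),(C,np.array([223.8,241.2]))]))
for uv in [(250,253),(281.5,253)]: d=plane(C,uv,53)-pc;print("near vee outer top",d@ex,d@ey)
for off in (15,20,22,25):
    O=pc+off*ey
    P=lambda x,y,z:proj(C,O+x*ex+y*ey+[0,0,z])
    print(off,"near vee top y65",P(-20,65,53),P(20,65,53),"inner",P(0,45,40),"far",P(-20,-65,53),P(20,-45,53),"post",P(-41,36,74),"hinge",P(50,36,78),"hub",P(0,-83,80))
E
```

```text
hinge [604.3  -8.7  78. ] in plate frame 49.67086688010423 55.819526743372776
post -41.010974391581854 55.49060904880914
hingeT [287.5 223.2] 22.0 (array([604.6,  -9.6,  80.6]), [np.float64(0.19870948937405067), np.float64(0.4398057473173601)])
near vee outer top 19.712062536366037 81.43741317523369
near vee outer top -21.32221440348505 80.8305280146707
15 near vee top y65 [280.5 252.4] [249.8 252. ] inner [265.5 234.3] far [282.4 152.1] [249.2 168.1] post [298.2 237.4] hinge [223.4 237.5] hub [265.2 138.8]
20 near vee top y65 [280.4 255.9] [249.8 255.5] inner [265.5 237.8] far [282.3 156.3] [249.3 172.2] post [298.1 241.2] hinge [223.5 241.3] hub [265.1 143.3]
22 near vee top y65 [280.4 257.4] [249.8 256.9] inner [265.5 239.3] far [282.3 158. ] [249.3 173.8] post [298.  242.7] hinge [223.6 242.9] hub [265.1 145.1]
25 near vee top y65 [280.4 259.5] [249.8 259.1] inner [265.5 241.4] far [282.2 160.4] [249.3 176.2] post [298. 245.] hinge [223.6 245.2] hub [265.1 147.8]
```

>>> {"method": "apply_moves", "body": {"commands": [[[-0.94,-0.16,0.17],0],[[-0.94,-0.16,0.17],0],[[-0.94,-0.16,0.17],0],[[-0.94,-0.16,0.17],0]]}}

```text
time: 7.4
tool_pos: [555.6, -14.2, 351.7]
tcp_rot: [[0.193, -0.981, -0.004], [-0.981, -0.193, -0.0], [-0.0, 0.004, -1.0]]
force: [0.6, 0.6, -0.5]
width: 59.8
finger_force: 0.0
```

>>> {"method": "apply_moves", "body": {"commands": [[[-0.94,-0.16,0.17],0],[[-0.94,-0.16,0.17],0],[[-0.94,-0.16,0.17],0],[[-0.94,-0.16,0.17],0]]}}

```text
time: 7.73
tool_pos: [553.8, 80.9, 335.2]
tcp_rot: [[0.193, -0.981, -0.003], [-0.981, -0.193, -0.001], [0.0, 0.003, -1.0]]
force: [-0.3, -0.3, 0.2]
width: 59.7
finger_force: 0.0
```

>>> {"method": "apply_moves", "body": {"commands": [[[-0.94,-0.16,0.17],0],[[-0.94,-0.16,0.17],0],[[-0.94,-0.16,0.17],0],[[-0.94,-0.16,0.17],0]]}}

```text
time: 8.07
tool_pos: [551.9, 176.1, 318.5]
tcp_rot: [[0.193, -0.981, -0.002], [-0.981, -0.193, -0.001], [0.001, 0.003, -1.0]]
force: [0.3, 0.4, -0.0]
width: 60.0
finger_force: 0.0
```

>>> {"method": "apply_moves", "body": {"commands": [[[-0.94,-0.16,0.17],0.15],[[-0.94,-0.16,0.17],0.15],[[-0.94,-0.16,0.17],0.15],[[-0.94,-0.16,0.17],0.15],[[-0.94,-0.16,0.17],0.15],[[-0.94,-0.16,0.17],0.15]]}}

```text
time: 8.57
tool_pos: [550.2, 268.9, 303.2]
tcp_rot: [[-0.275, -0.962, 0.0], [-0.962, 0.275, -0.001], [0.0, -0.0, -1.0]]
force: [-1.1, -0.0, 0.2]
width: 59.5
finger_force: 0.0
```

```bash
python3 - <<'E'
from h import *
np.set_printoptions(precision=2,suppress=True)
o=get_obs();W=camera("wrist");C=cam("wrist",o);CT=cam("top");CS=cam("scene")
print(o["tool_pos"],o["tcp_rot"][:,1]);cv2.imwrite('pics/w4.png',W[:,:,::-1])
for b in blobs(W,(100,80,50),(130,255,255),15): print("blue",cen(b),cv2.contourArea(b),plane(C,cen(b),50))
for g in blobs(W,(0,0,95),(180,60,255),150)[:4]: print("grey",cen(g),cv2.contourArea(g),cv2.minAreaRect(g),plane(C,cen(g),47))
E
```

```text
[550.16 268.89 303.23] [-0.96  0.27 -0.  ]
blue [127.82 131.09] 592.0 [683.3  185.55  50.  ]
blue [292.2  178.83] 86.0 [536.15 278.79  50.  ]
blue [291.77 232.7 ] 74.5 [552.47 336.54  50.  ]
blue [273.99   6.88] 57.0 [509.53 117.87  50.  ]
blue [258.01  52.64] 48.0 [535.14 151.4   50.  ]
blue [168.79 247.18] 29.5 [688.16 315.44  50.  ]
blue [5.57 1.08] 26.5 [746.62  45.01  50.  ]
grey [ 97.5  136.39] 2439.5 ((97.25, 136.25), (58.99551010131836, 53.679054260253906), 30.963754653930664) [716.47 181.82  47.  ]
grey [261.93  41.32] 1088.0 ((260.6062316894531, 44.888484954833984), (19.317413330078125, 77.69988250732422), 18.824710845947266) [528.67 142.42  47.  ]
grey [292.26 206.01] 762.0 ((292.0, 206.5), (47.0, 18.0), 90.0) [544.04 308.23  47.  ]
grey [168.98 249.21] 614.5 ((168.30001831054688, 248.10000610351562), (54.11284255981445, 16.54690170288086), 63.43495178222656) [690.08 318.69  47.  ]
```

View pics/w4.png

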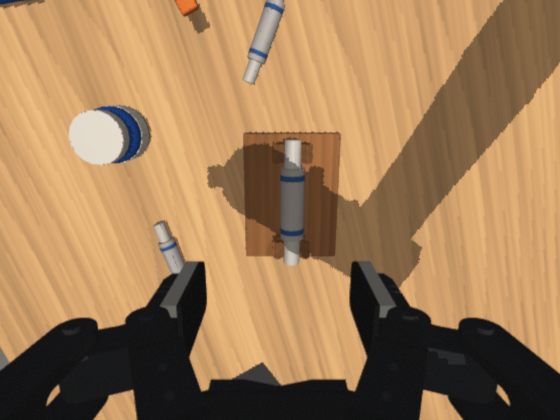

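The spindle lies along the tool x axis at columns 291.5–292.5, with bands at rows 179 and 233, so the tool is well aligned. The bigger lying decoy is at (262,45). Going down to grip.

>>> {"method": "apply_moves", "body": {"commands": [[[-0.357,0.164,0.4],0],[[-0.357,0.164,0.8],0],[[-0.357,0.164,1],0],[[-0.357,0.164,1],0],[[-0.357,0.164,1],0]]}}

```text
time: 9.03
tool_pos: [543.7, 308.0, 202.5]
tcp_rot: [[-0.275, -0.961, -0.001], [-0.961, 0.275, -0.003], [0.003, 0.001, -1.0]]
force: [-0.2, 0.3, 1.4]
width: 59.7
finger_force: 0.0
```

>>> {"method": "apply_moves", "body": {"commands": [[[0,0,0.4],0],[[0,0,0.8],0],[[0,0,1],0],[[0,0,1],0],[[0,0,1],0]]}}

```text
time: 9.45
tool_pos: [545.3, 309.6, 105.3]
tcp_rot: [[-0.275, -0.961, 0.003], [-0.961, 0.275, 0.001], [-0.002, -0.003, -1.0]]
force: [0.5, 0.2, 0.2]
width: 59.8
finger_force: 0.0
```

```bash
python3 - <<'E'
from h import *
np.set_printoptions(precision=2,suppress=True)
o=get_obs();W=camera("wrist");C=cam("wrist",o);CT=cam("top")
print(o["tool_pos"],o["tcp_rot"][:,1])
L=[(cen(b),cv2.contourArea(b)) for b in blobs(W,(100,80,40),(130,255,255),30)]
for c,a in L: print("blue",c,a,plane(C,c,50))
for u in ((158.4,235.6),(178.6,243.3)):
  for c,a in L[:6]:
    p,r=tri([(CT,np.array(u)),(C,c)])
    if max(r)<4: print(u,c,p,r)
E
```

```text
[545.28 309.64 105.35] [-0.96  0.27 -0.  ]
blue [277.16 181.7 ] 489.5 [535.84 278.81  50.  ]
blue [277.22 288.96] 371.0 [552.32 336.35  50.  ]
blue [ 56.49 304.88] 173.5 [673.1  312.16  50.  ]
blue [  1.68 101.39] 107.0 [650.44 205.78  50.  ]
(158.4, 235.6) [277.22 288.96] [552.45 337.24  48.3 ] [np.float64(0.04637640437864142), np.float64(0.2262560645625693)]
(178.6, 243.3) [277.16 181.7 ] [535.48 279.11  50.12] [np.float64(0.18418571191685024), np.float64(0.9626675662663777)]
```

>>> {"method": "apply_moves", "body": {"commands": [[[0,0,0.3],0],[[0,0,0.5],0],[[0,0,0.57],0],[[0,0,0.6],0],[[0,0,0.62],0],[[0,0,0.62],0]]}}

```text
time: 10.0
tool_pos: [544.6, 310.4, 42.9]
tcp_rot: [[-0.275, -0.961, 0.003], [-0.961, 0.275, 0.002], [-0.003, -0.002, -1.0]]
force: [-0.5, 0.7, 0.7]
width: 59.7
finger_force: 0.0
```

>>> {"method": "apply_moves", "body": {"commands": [[[0,0,0],0],[[0,0,0],0],[[0,0,0],0],[[0,0,0],0],[[0,0,0],0],[[0,0,0],0],[[0,0,0],0]], "grip": 1, "force": 40}}

```text
time: 10.58
tool_pos: [545.7, 309.9, 42.8]
tcp_rot: [[-0.275, -0.962, 0.005], [-0.962, 0.275, 0.002], [-0.003, -0.004, -1.0]]
force: [4.1, -2.4, 2.6]
width: 24.4
finger_force: 40.0
```

>>> {"method": "apply_moves", "body": {"commands": [[[0,0,-0.02],0],[[0,0,-0.1],0],[[0,0,-0.25],0],[[0,0,-0.5],0],[[0,0,-0.75],0],[[0,0,-0.95],0],[[0,0,-1],0],[[0,0,-1],0]], "force": 60}}

```text
time: 11.25
tool_pos: [543.3, 310.0, 142.4]
tcp_rot: [[-0.275, -0.961, 0.001], [-0.961, 0.275, 0.002], [-0.002, -0.001, -1.0]]
force: [-0.4, -0.1, -3.4]
width: 23.8
finger_force: 59.3
```

```bash
python3 - <<'E'
from h import *
np.set_printoptions(precision=2,suppress=True)
o=get_obs();W=camera("wrist");C=cam("wrist",o)
print(o["tool_pos"],o["tcp_rot"][:,1],o["width"],o["force"])
for b in blobs(W,(100,80,40),(130,255,255),30):
  c=cen(b);p=plane(C,c,o["tool_pos"][2]+8);print("blue",c,cv2.contourArea(b),p,np.array(o["tcp_rot"]).T@(p-o["tool_pos"]))
E
```

```text
[543.35 309.96 142.42] [-0.96  0.28 -0.  ] 23.846448175087605 [-0.38 -0.1  -3.44]
blue [278.04 219.71] 1085.0 [533.29 278.94 150.42] [32.58  1.13 -8.08]
blue [278.23 368.55] 729.5 [549.64 336.2  150.42] [-26.97   1.18  -7.94]
blue [  4.32 101.21] 442.0 [603.3  219.23 150.42] [ 70.7  -82.62  -8.11]
blue [ 81.64 279.55] 118.0 [605.9  281.14 150.42] [ 10.47 -68.07  -7.98]
blue [34.85 95.  ] 101.0 [593.49 220.16 150.42] [ 72.51 -72.94  -8.13]
```

>>> {"method": "apply_moves", "body": {"commands": [[[0.3,-0.1,-0.05],0],[[0.6,-0.2,-0.05],0],[[0.858,-0.29,-0.05],0],[[0.858,-0.29,-0.05],0]]}}

```text
time: 11.63
tool_pos: [545.1, 213.8, 143.2]
tcp_rot: [[-0.28, -0.96, -0.008], [-0.96, 0.28, -0.005], [0.007, 0.006, -1.0]]
force: [0.3, -0.6, -3.7]
width: 24.2
finger_force: 59.4
```

>>> {"method": "apply_moves", "body": {"commands": [[[0.3,-0.1,-0.05],0],[[0.6,-0.2,-0.05],0],[[0.858,-0.29,-0.05],0],[[0.858,-0.29,-0.05],0]]}}

```text
time: 11.97
tool_pos: [549.7, 124.2, 148.6]
tcp_rot: [[-0.28, -0.96, -0.007], [-0.96, 0.28, -0.003], [0.005, 0.006, -1.0]]
force: [-0.7, 1.0, -3.9]
width: 24.2
finger_force: 59.5
```

>>> {"method": "apply_moves", "body": {"commands": [[[0.3,-0.1,-0.05],0],[[0.6,-0.2,-0.05],0],[[0.858,-0.29,-0.05],0],[[0.858,-0.29,-0.05],0]]}}

```text
time: 12.3
tool_pos: [554.3, 34.4, 153.8]
tcp_rot: [[-0.28, -0.96, -0.006], [-0.96, 0.28, -0.002], [0.003, 0.005, -1.0]]
force: [-0.2, 0.5, -4.5]
width: 24.1
finger_force: 59.7
```

>>> {"method": "apply_moves", "body": {"commands": [[[0.3,-0.1,-0.05],-0.145],[[0.6,-0.2,-0.05],-0.145],[[0.858,-0.29,-0.05],-0.145],[[0.858,-0.29,-0.05],-0.145],[[0.858,-0.29,-0.05],-0.145],[[0.858,-0.29,-0.05],-0.145],[[0.858,-0.29,-0.05],-0.145]]}}

```text
time: 12.88
tool_pos: [560.0, -51.6, 160.0]
tcp_rot: [[0.175, -0.985, -0.002], [-0.985, -0.175, 0.0], [-0.0, 0.002, -1.0]]
force: [-0.4, -0.9, -3.8]
width: 24.0
finger_force: 59.7
```

```bash
python3 - <<'E'
from h import *
import pickle
np.set_printoptions(precision=2,suppress=True)
o=get_obs();W=camera("wrist");C=cam("wrist",o)
print(o["tool_pos"],np.degrees(np.arctan2(o["tcp_rot"][1,1],o["tcp_rot"][0,1])),o["width"],o["force"])
cv2.imwrite('pics/w5.png',W[:,:,::-1]);pickle.dump(C,open('c5.pkl','wb'))
for b in blobs(W,(100,80,40),(130,255,255),200):
  c=cen(b);p=plane(C,c,o["tool_pos"][2]+8);print("blue",c,np.array(o["tcp_rot"]).T@(p-o["tool_pos"]))
E
```

```text
[560.05 -51.57 160.  ] -169.94015094458197 24.014983736685462 [-0.36 -0.91 -3.78]
blue [ 23.64 245.22] [ 23.14 -86.34  -8.17]
blue [277.45 219.85] [32.14  0.44 -8.01]
blue [278.2  368.66] [-27.35   0.68  -7.99]
```

View pics/w5.png

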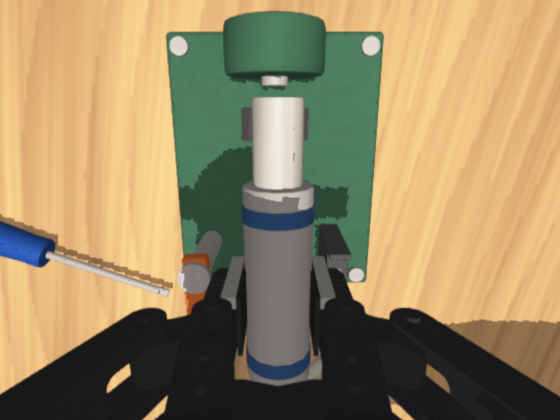

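The wrist view from above the rig shows screws at (178,45), (371,45) and (356,275), the hub shaft end at (274,80), and the far vee at columns 242–307. The spindle lies over the vee line at column 277.

```bash
python3 - <<'E'
from h import *
import pickle
np.set_printoptions(precision=2,suppress=True)
C=pickle.load(open('c5.pkl','rb'));W=cv2.imread('pics/w5.png')[:,:,::-1]
Q=[]
for roi in ((165,32,192,60),(357,32,385,60),(343,262,368,288)):
    b=blobs(W,(0,0,140),(180,60,255),30,roi)[0];Q.append(plane(C,cen(b),13));print(cen(b),Q[-1])
v=Q[0]-Q[1];w=Q[2]-Q[1];pc=(Q[0]+Q[2])/2;print("ang",np.degrees(np.arctan2(v[1],v[0])),np.degrees(np.arctan2(w[1],w[0]))-90,np.linalg.norm(v),np.linalg.norm(w),pc)
th=np.radians(10.1);ex=np.array([np.cos(th),np.sin(th),0]);ey=np.array([-np.sin(th),np.cos(th),0]);pc[2]=0
for n,uv,z in (("hinge",(195,277),80),("vee l",(242,123),50),("vee r",(307,123),50),("vee lo",(245,140),53),("shaft",(274,80),50)):
    d=plane(C,uv,z)-pc;print(n,d@ex,d@ey)
for off in (16,18,20):
    O=pc+off*ey;P=lambda x,y,z:proj(C,O+x*ex+y*ey+[0,0,z])
    print(off,O[:2],P(20,-65,53),P(20,-45,53),P(-20,-65,53),"hub",P(0,-83,80),"hinge",P(50,36,80))
E
```

```text
[177.88  45.44] [ 645.3  -146.02   13.  ]
[370.86  45.15] [ 515.24 -169.23   13.  ]
[356.04 274.62] [485.04   0.65  13.  ]
ang 10.119816162879742 10.081407476067497 132.1179453074516 172.5416929483131 [565.17 -72.68  13.  ]
hinge 48.980115627568225 54.56904037213746
vee l 20.188436540741996 -36.30698115315323
vee r -20.476763690576195 -36.248605586454325
vee lo 18.32897687115165 -26.095862098348242
shaft 0.06663523744839281 -61.67003756691157
16 [562.36 -56.93] [241.26 101.82] [242.2  135.28] [307.05 101.72] hub [273.64  65.64] hinge [193.07 273.2 ]
18 [562.01 -54.96] [241.36 105.24] [242.29 138.54] [306.98 105.15] hub [273.66  69.72] hinge [193.28 276.16]
20 [561.66 -52.99] [241.45 108.64] [242.38 141.78] [306.91 108.55] hub [273.68  73.78] hinge [193.5  279.11]
```

>>> {"method": "apply_moves", "body": {"commands": [[[0,-0.018,0.15],0],[[0,-0.018,0.4],0],[[0,-0.018,0.65],0],[[0,-0.018,0.85],0],[[0,-0.018,0.95],0],[[0,-0.018,0.97],0],[[0,-0.018,0.97],0],[[0,-0.018,0.97],0]]}}

```text
time: 13.6
tool_pos: [563.4, -51.6, 65.2]
tcp_rot: [[0.176, -0.984, 0.002], [-0.984, -0.176, 0.0], [0.0, -0.002, -1.0]]
force: [0.7, -0.3, -3.2]
width: 23.9
finger_force: 59.8
```

>>> {"method": "apply_moves", "body": {"commands": [[[0,0,0.01],0],[[0,0,0.02],0],[[0,0,0.03],0],[[0,0,0.04],0],[[0,0,0.04],0],[[0,0,0.04],0]]}}

```text
time: 14.1
tool_pos: [562.2, -52.1, 60.1]
tcp_rot: [[0.176, -0.984, 0.0], [-0.984, -0.176, -0.0], [0.0, -0.0, -1.0]]
force: [-0.6, 0.5, -3.6]
width: 24.0
finger_force: 59.8
```

>>> {"method": "apply_moves", "body": {"commands": [[[0,0,0.01],0],[[0,0,0.02],0],[[0,0,0.03],0],[[0,0,0.03],0],[[0,0,0.03],0]]}}

```text
time: 14.52
tool_pos: [562.1, -52.1, 56.8]
tcp_rot: [[0.176, -0.984, -0.0], [-0.984, -0.176, -0.0], [0.0, 0.0, -1.0]]
force: [0.4, -0.1, -4.3]
width: 24.3
finger_force: 59.8
```

>>> {"method": "apply_moves", "body": {"commands": [[[0,0,0.005],0],[[0,0,0.01],0],[[0,0,0.015],0],[[0,0,0.015],0]]}}

```text
time: 14.85
tool_pos: [562.2, -52.0, 55.4]
tcp_rot: [[0.176, -0.984, -0.0], [-0.984, -0.176, -0.0], [-0.0, 0.0, -1.0]]
force: [0.5, -0.5, -4.0]
width: 24.4
finger_force: 59.8
```

>>> {"method": "apply_moves", "body": {"commands": [[[0,0,0.005],0],[[0,0,0.01],0],[[0,0,0.015],0],[[0,0,0.015],0]]}}

```text
time: 15.18
tool_pos: [562.2, -52.1, 54.9]
tcp_rot: [[0.176, -0.984, 0.0], [-0.984, -0.176, -0.0], [0.0, -0.0, -1.0]]
force: [-3.6, 1.7, 4.3]
width: 23.8
finger_force: 60.7
```

>>> {"method": "apply_moves", "body": {"commands": [[[0,0,0],0],[[0,0,0],0],[[0,0,0],0],[[0,0,0],0],[[0,0,0],0],[[0,0,0],0]], "grip": 0.35}}

```text
time: 15.68
tool_pos: [562.4, -52.1, 54.0]
tcp_rot: [[0.176, -0.984, 0.0], [-0.984, -0.176, -0.0], [0.0, -0.0, -1.0]]
force: [-0.2, 0.4, -0.3]
width: 55.8
finger_force: 0.0
```

>>> {"method": "apply_moves", "body": {"commands": [[[0,0,-0.05],0],[[0,0,-0.3],0],[[0,0,-0.6],0],[[0,0,-1],0],[[0,0,-1],0],[[0,0,-1],0],[[0,0,-1],0]]}}

```text
time: 16.27
tool_pos: [562.0, -52.0, 154.4]
tcp_rot: [[0.175, -0.985, 0.001], [-0.985, -0.175, 0.001], [-0.0, -0.001, -1.0]]
force: [-0.5, -0.1, 0.4]
width: 55.7
finger_force: 0.0
```

```bash
python3 - <<'E'
from h import *
np.set_printoptions(precision=2,suppress=True)
o=get_obs();W=camera("wrist");C=cam("wrist",o);S=camera("scene");T=camera("top")
for n,i in (("w6",W),("top6",T),("scene6",S)): cv2.imwrite(f'pics/{n}.png',i[:,:,::-1])
print(o["tool_pos"],o["width"],o["force"])
L=[plane(C,cen(b),62) for b in blobs(W,(100,80,40),(130,255,255),60,(200,100,360,420))];print(L)
CS=cam("scene")
th=np.radians(10.1);ex=np.array([np.cos(th),np.sin(th),0]);ey=np.array([-np.sin(th),np.cos(th),0]);O=np.array([561.8,-54,0])
for p in L[:2]: d=p-O;print(d@ex,d@ey)
for b in blobs(S,(-8,150,60),(6,255,255),15,(190,130,235,170)): print("btn",cen(b))
A=cv2.resize(S[165:265,200:350],(600,400),interpolation=2)
cv2.imwrite('pics/c6.png',A[:,:,::-1])
E
```

```text
[561.98 -51.97 154.35] 55.67251302758347 [-0.48 -0.15  0.35]
[array([567.22, -83.49,  62.  ]), array([556.45, -24.61,  62.  ])]
0.1650248398067193 -29.98365759657754
-0.11365375816476309 29.87276999813154
btn [213.11 150.75]
```

View pics/c6.png

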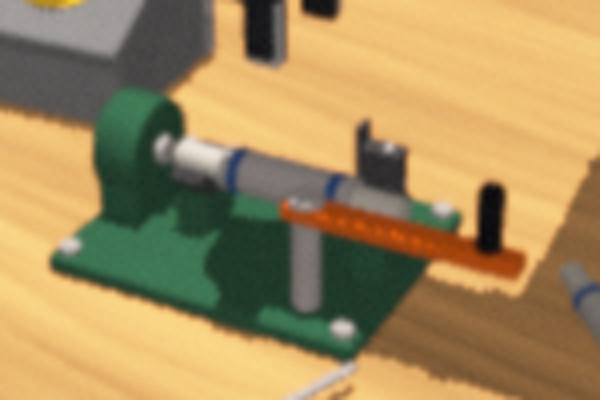

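The crop shows the spindle lying in both vees, and the wrist fit puts it within about 0.2 mm of the seat. The keeper is open and its peg top is at scene pixel (322.5,211.5). Now I'll locate the handle.

```bash
python3 - <<'E'
from h import *
np.set_printoptions(precision=2,suppress=True)
o=get_obs();print(o["joint_pos"],o["tool_pos"])
CS,CT=cam("scene"),cam("top")
T=cv2.imread('pics/top6.png')[:,:,::-1];S=cv2.imread('pics/scene6.png')[:,:,::-1]
th=np.radians(10.1);ex=np.array([np.cos(th),np.sin(th),0]);ey=np.array([-np.sin(th),np.cos(th),0]);O=np.array([561.8,-54,0])
H=O+50*ex+36*ey;print("hinge",H)
def rep(n,p):
    d=p-H;print(n,p,"r",np.hypot(d@ex,d@ey),"phi",np.arctan2(d@ey,-(d@ex)))
bs=[cv2.boundingRect(b) for b in blobs(S,(0,0,0),(180,255,60),8,(312,200,336,236))];print(bs)
bt=[(cen(b),cv2.contourArea(b)) for b in blobs(T,(0,0,0),(180,255,45),3,(240,215,262,240))];print(bt)
x,y,w,h=bs[0]
rep("S top",plane(CS,(x+w/2-.5,y+1.5),112));rep("S bot",plane(CS,(x+w/2-.5,y+h-1.5),76))
if bt: rep("T",plane(CT,bt[0][0],100)); rep("tri",tri([(CT,bt[0][0]),(CS,np.array([x+w/2-.5,y+h/3]))])[0])
for b in blobs(T,(6,180,80),(16,255,255),60,(235,210,300,245)):
    (cx,cy),(w,h),a=cv2.minAreaRect(b);print("bar cen",cen(b));rep("bar",plane(CT,cen(b),76))
E
```

```text
[ 0.19  0.37 -0.28 -0.   -0.92 -0.02] [561.44 -52.17 152.78]
hinge [604.71  -9.79   0.  ]
[(319, 212, 7, 16)]
[(array([253.21, 237.88]), 8.0)]
S top [592.77  91.   112.  ] r 101.49171971642437 phi 1.6291839389548715
S bot [583.7   87.65  76.  ] r 99.67770004927671 phi 1.5347000506443063
T [556.82  76.43 100.  ] r 98.62871765973105 phi 1.2400179938290812
tri [560.77  75.72  80.94] r 96.14029912364641 phi 1.2723695956836258
```

```bash
python3 - <<'E'
from h import *
import pickle
np.set_printoptions(precision=2,suppress=True)
CS,CT=cam("scene"),cam("top");C=pickle.load(open('c3.pkl','rb'))
W=cv2.imread('pics/w3.png')[:,:,::-1];T=cv2.imread('pics/top6.png')[:,:,::-1]
th=np.radians(10.1);ex=np.array([np.cos(th),np.sin(th),0]);ey=np.array([-np.sin(th),np.cos(th),0]);O=np.array([561.8,-54,0])
H=O+50*ex+36*ey
def rep(n,p):
    d=p-H;print(n,p,"r",np.hypot(d@ex,d@ey),"phi",np.arctan2(d@ey,-(d@ex)))
for b in blobs(W,(0,0,0),(180,255,45),20,(210,300,243,340)):
    x,y,w,h=cv2.boundingRect(b);print((x,y,w,h),cv2.contourArea(b));pts=b[:,0]
    hi=pts[pts[:,1]>y+h-6].mean(0)
    print(hi);top=np.array([pts[pts[:,1]>y+h-9][:,0].mean(),y+h-4.]);rep("w top",plane(C,top,112));rep("tri",tri([(C,top),(CS,np.array([322,213.5]))])[0])
    rep("mid",plane(C,cen(b),96))
g=cv2.cvtColor(T,cv2.COLOR_RGB2GRAY)[220:236,242:262];print(g)
for z in (80,96,112):rep(str(z),plane(CT,(249.5,228),z))
E
```

```text
(219, 310, 13, 23) 168.5
[223.33 330.25]
w top [584.87  89.17 112.  ] r 100.93032708401651 phi 1.5491958977546927
tri [586.29  89.29 109.16] r 100.77797499854935 phi 1.5632469307791923
mid [585.29  88.44  96.  ] r 100.1321753229231 phi 1.5518348706804508
[[165 165 165 165 165 134  77  56  55  55  56  61 115  97  58 131 163 163
  162 162]
 [164 164 164 163 164 132  76  55  55  53  54  51 109  98  36 121 162 162
  161 161]
 [163 163 163 163 163 141  88  52  53  54  53  49 111 102  33 119 160 161
  160 158]
 [162 162 160 161 160 156 110  49  52  52  51  48  93  89  35 112 155 155
  155 154]
 [159 158 158 157 157 157 111  46  49  49  50  47  93  87  34 111 152 152
  152 152]
 [151 155 156 155 155 155 110  45  48  48  49  48  76  85  50 107 150 150
  150 150]
 [133 154 153 153 153 153 114  54  48  47  47  47  67  86  59 105 148 148
  147 148]
 [113 140 152 151 151 151 120  66  44  43  43  44  55 101  84  80 132 146
  145 145]
 [ 94 127 149 149 148 149 117  63  45  48  51  43  41 100  87  50 116 144
  144 143]
 [ 89 109 137 147 147 147 118  66  44  47  53  46  36  97  89  48 111 141
  141 141]
 [ 90  91 109 134 144 145 127  79  40  38  37  39  39  99  97  58 109 139
  138 138]
 [ 89  86  88 121 142 142 139  97  41  40  40  42  41  88  88  46 101 136
  136 135]
 [ 90  86  84 101 128 139 139  98  40  42  41  41  41  67  69  35  93 132
  132 131]
 [ 91  85  83  79 113 137 137 101  46  41  41  41  41  59  71  45  90 129
  127 127]
 [ 90  84  82  75  96 127 134 106  57  40  40  40  39  59  88  65  67 112
  124 123]
 [ 91  84  81  74  85 116 131 103  57  39  38  38  39  43  83  70  42  97
  122 121]]
80 [585.25  89.82  80.  ] r 101.49155294611197 phi 1.5541448033215204
96 [582.52  88.5   96.  ] r 100.75946088103751 phi 1.5249939225300642
112 [579.78  87.17 112.  ] r 100.11420106203093 phi 1.4954418735416848
```

>>> {"method": "apply_moves", "body": {"commands": [[[-0.67,-0.24,-0.1],0],[[-0.67,-0.24,-0.1],0],[[-0.67,-0.24,0],0],[[-0.67,-0.24,0],0]]}}

```text
time: 16.75
tool_pos: [573.0, 19.3, 151.6]
tcp_rot: [[0.177, -0.984, -0.005], [-0.984, -0.177, -0.001], [-0.0, 0.005, -1.0]]
force: [-0.8, -0.0, -0.9]
width: 55.2
finger_force: 0.0
```

>>> {"method": "apply_moves", "body": {"commands": [[[-0.67,-0.24,0],0],[[-0.67,-0.24,0],0],[[-0.67,-0.24,0],0],[[-0.67,-0.24,0],0],[[-0.67,-0.24,0],0]]}}

```text
time: 17.17
tool_pos: [585.2, 87.5, 153.1]
tcp_rot: [[0.175, -0.985, -0.002], [-0.985, -0.175, -0.001], [0.001, 0.003, -1.0]]
force: [-0.0, 0.0, 0.3]
width: 55.5
finger_force: 0.0
```

```bash
python3 - <<'E'
from h import *
np.set_printoptions(precision=2,suppress=True)
o=get_obs();W=camera("wrist");C=cam("wrist",o);cv2.imwrite('pics/w7.png',W[:,:,::-1])
print(o["tool_pos"],o["joint_pos"][5],"peg pred px",proj(C,(585.3,88.7,112)),proj(C,(585.3,88.7,76)))
for b in blobs(W,(5,150,80),(16,255,255),100): print("orange",cen(b),cv2.boundingRect(b),plane(C,cen(b),76),cv2.contourArea(b))
cv2.imwrite('pics/c7.png',W[180:420,150:420,::-1])
E
```

```text
[585.23  87.45 153.07] -0.2455715531827104 peg pred px [275.87 254.24] [276.   229.93]
orange [274.1  142.37] (257, 59, 33, 184) [595.09  39.08  76.  ] 4516.0
orange [276.94 370.06] (244, 350, 84, 35) [567.77 184.75  76.  ] 1267.5
```

View pics/c7.png

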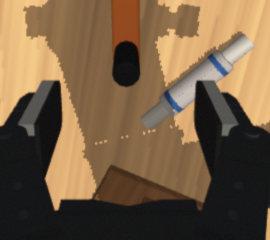

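The crop shows the peg top at full-frame (276,255), exactly where predicted and centred between the fingers. Going down to cage it and swinging the arc.

>>> {"method": "apply_moves", "body": {"commands": [[[0,0,0.2],0],[[0,0,0.4],0],[[0,0,0.48],0],[[0,0,0.48],0],[[0,0,0.48],0]]}}

```text
time: 17.63
tool_pos: [586.0, 87.5, 106.1]
tcp_rot: [[0.175, -0.985, -0.0], [-0.985, -0.175, -0.001], [0.001, 0.001, -1.0]]
force: [0.4, -0.8, 0.7]
width: 55.6
finger_force: 0.0
```

>>> {"method": "apply_moves", "body": {"commands": [[[0,0,0],0],[[0,0,0],0],[[0,0,0],0],[[0,0,0],0],[[0,0,0],0]], "grip": 0.75, "force": 30}}

```text
time: 18.05
tool_pos: [586.1, 88.4, 106.5]
tcp_rot: [[0.176, -0.984, 0.001], [-0.984, -0.176, 0.0], [-0.0, -0.001, -1.0]]
force: [-0.6, -1.1, 0.5]
width: 21.5
finger_force: 0.0
```

>>> {"method": "apply_moves", "body": {"commands": [[[0.002,0.05,0],-0.016],[[0.007,0.1,0],-0.032],[[0.024,0.198,0],-0.064],[[0.051,0.294,0],-0.096],[[0.087,0.388,0],-0.127],[[0.133,0.477,0],-0.159],[[0.187,0.561,0],-0.191],[[0.249,0.639,0],-0.223],[[0.318,0.711,0],-0.255],[[0.395,0.775,0],-0.287],[[0.477,0.832,0],-0.318],[[0.565,0.879,0],-0.35],[[0.657,0.918,0],-0.382],[[0.753,0.948,0],-0.414],[[0.753,0.948,0],-0.414]]}}

```text
time: 19.3
tool_pos: [505.5, -3.4, 106.2]
tcp_rot: [[0.996, -0.093, -0.0], [-0.093, -0.996, 0.0], [-0.0, -0.0, -1.0]]
force: [0.7, -0.5, 0.3]
width: 21.0
finger_force: 0.0
```

```bash
python3 - <<'E'
from h import *
np.set_printoptions(precision=2,suppress=True)
o=get_obs();p=np.array(o["tool_pos"]);R=o["tcp_rot"];print(p,o["joint_pos"],o["force"])
th=np.radians(10.1);ex=np.array([np.cos(th),np.sin(th),0]);ey=np.array([-np.sin(th),np.cos(th),0]);H=np.array([604.7,-9.8,0])
d=p-H;print("r",np.hypot(d@ex,d@ey),"phi",np.arctan2(d@ey,-(d@ex)))
for f in (.15,.05,0,-.03,-.05):
    t=H+100*(-np.cos(f)*ex+np.sin(f)*ey);t[2]=p[2];print(f,R.T@(t-p)/100)
print("y ang",np.degrees(np.arctan2(R[1,1],R[0,1])))
E
```

```text
[505.48  -3.42 106.23] [ 0.31  0.34 -0.47 -0.   -0.76  1.16] [ 0.67 -0.46  0.31]
r 99.42311397981038 phi 0.2404663023971001
0.15 [ 0.    0.09 -0.  ]
0.05 [ 0.02  0.19 -0.  ]
0 [ 0.03  0.24 -0.  ]
-0.03 [ 0.04  0.27 -0.  ]
-0.05 [ 0.04  0.29 -0.  ]
y ang -95.34848915470572
```

>>> {"method": "apply_moves", "body": {"commands": [[[0,0.05,0],-0.02],[[0,0.09,0],-0.03],[[0.01,0.14,0],-0.05],[[0.02,0.19,0],-0.07],[[0.03,0.24,0],-0.08],[[0.035,0.27,0],-0.085],[[0.035,0.27,0],-0.085]]}}

```text
time: 19.88
tool_pos: [507.1, -29.7, 106.2]
tcp_rot: [[0.985, 0.171, 0.001], [0.171, -0.985, -0.0], [0.001, 0.0, -1.0]]
force: [0.2, 1.0, -0.4]
width: 21.5
finger_force: 0.0
```

>>> {"method": "apply_moves", "body": {"commands": [[[0,0.01,0],0],[[0,0.02,0],0],[[0,0.03,0],0],[[0,0.03,0],0]]}}

```text
time: 20.22
tool_pos: [507.3, -32.1, 106.0]
tcp_rot: [[0.985, 0.172, 0.0], [0.172, -0.985, 0.001], [0.0, -0.001, -1.0]]
force: [-0.9, 3.6, 0.2]
width: 21.4
finger_force: 1.9
```

>>> {"method": "apply_moves", "body": {"commands": [[[0,0.01,0],0],[[0,0.02,0],0],[[0,0.03,0],0],[[0,0.03,0],0]]}}

```text
time: 20.55
tool_pos: [507.4, -32.7, 105.9]
tcp_rot: [[0.985, 0.172, -0.0], [0.172, -0.985, 0.004], [0.001, -0.004, -1.0]]
force: [-4.6, 16.8, 2.6]
width: 21.6
finger_force: 8.5
```

>>> {"method": "apply_moves", "body": {"commands": [[[0,-0.03,0],0],[[0,-0.065,0],0],[[0,-0.065,0],0],[[0,-0.065,0],0]]}}

```text
time: 20.88
tool_pos: [506.7, -29.4, 106.0]
tcp_rot: [[0.985, 0.173, -0.0], [0.173, -0.985, -0.0], [-0.0, 0.0, -1.0]]
force: [0.3, 0.0, 0.2]
width: 21.5
finger_force: 0.0
```

>>> {"method": "apply_moves", "body": {"commands": [[[0,0,-0.3],0],[[0,0,-0.7],0],[[0,0,-1],0],[[0,0,-1],0],[[0,0,-1],0]]}}

```text
time: 21.3
tool_pos: [507.6, -29.5, 207.9]
tcp_rot: [[0.985, 0.172, 0.005], [0.172, -0.985, 0.001], [0.005, -0.0, -1.0]]
force: [-0.3, 0.2, -1.0]
width: 21.3
finger_force: 0.0
```

```bash
python3 - <<'E'
from h import *
np.set_printoptions(precision=3,suppress=True)
o=get_obs();print(o["tool_pos"],o["joint_pos"],o["force"])
W=camera("wrist");C=cam("wrist",o);S=camera("scene");cv2.imwrite('pics/w8.png',W[:,:,::-1]);cv2.imwrite('pics/scene8.png',S[:,:,::-1])
th=np.radians(10.1)
for b in blobs(W,(5,150,60),(16,255,255),200)[:2]:
    vx,vy,x0,y0=cv2.fitLine(b,cv2.DIST_L2,0,.01,.01).ravel()
    a=plane(C,(x0-40*vx,y0-40*vy),76);c=plane(C,(x0+40*vx,y0+40*vy),76);d=a-c
    print(cv2.contourArea(b),cen(b),plane(C,cen(b),76),"ang deg rel rig x",np.degrees(np.arctan2(d[1],d[0]))-10.1)
for b in blobs(S,(-8,150,60),(6,255,255),15,(190,130,235,170)): print("btn",cen(b))
E
```

```text
[507.625 -29.461 207.937] [ 0.262  0.222 -0.34   0.    -1.004  1.481] [-0.253  0.183 -0.972]
2725.0 [275.373 137.394] [554.955 -18.235  76.   ] ang deg rel rig x 0.40393352971195107
btn [213.133 150.687]
```

Bar angle is about 0.007 rad, so the keeper is shut. Since the moves can't tilt the tool, I'll twist the button by pressing a finger corner off-centre on its face and dragging it along an arc about its axis.

>>> {"method": "apply_moves", "body": {"commands": [[[0.03,0.4,-0.07],0],[[0.03,0.8,-0.07],0],[[0.03,0.9,-0.07],0],[[0.03,0.9,-0.07],0]]}}

```text
time: 21.73
tool_pos: [524.5, -119.7, 210.9]
tcp_rot: [[0.986, 0.168, -0.004], [0.168, -0.986, -0.0], [-0.004, -0.0, -1.0]]
force: [-0.2, -0.3, -1.0]
width: 21.3
finger_force: 0.0
```

>>> {"method": "apply_moves", "body": {"commands": [[[0.03,0.4,0],0],[[0.03,0.8,0],0],[[0.03,0.9,0],0],[[0.03,0.9,0],0]]}}

```text
time: 22.07
tool_pos: [543.2, -207.0, 211.1]
tcp_rot: [[0.986, 0.169, -0.003], [0.169, -0.986, 0.0], [-0.003, -0.001, -1.0]]
force: [0.8, 0.8, 0.1]
width: 21.2
finger_force: 0.0
```

>>> {"method": "apply_moves", "body": {"commands": [[[0.03,0.4,0],0.578],[[0.03,0.76,0],0.578],[[0.03,0.76,0],0.578],[[0.03,0.76,0],0.578],[[0.03,0.76,0],0.578],[[0.03,0.76,0],0.578],[[0.03,0.76,0],0.578],[[0.03,0.76,0],0.578],[[0.03,0.76,0],0.578],[[0.03,0.76,0],0.578],[[0.03,0.76,0],0.578],[[0.03,0.76,0],0.578],[[0.03,0.76,0],0.578],[[0.03,0.76,0],0.578],[[0.03,0.76,0],0.578],[[0.03,0.76,0],0.578],[[0.03,0.76,0],0.578]], "grip": 0.3}}

```text
time: 23.48
tool_pos: [559.6, -278.3, 212.3]
tcp_rot: [[-0.068, -0.998, -0.001], [-0.998, 0.068, 0.001], [-0.001, 0.002, -1.0]]
force: [0.0, -0.2, -0.4]
width: 59.9
finger_force: 0.0
```

```bash
cat > tw.py <<'E'
from h import *
np.set_printoptions(precision=3,suppress=True)
R3=np.array([[-.981,.193,0],[-.193,-.981,0],[0,0,1]]);O3=np.array([484.5,-299.6,0])
def tcp(b,h=0,r=13):  # console-frame path: angle b, h mm out along button axis
    rel=np.array([-r*.891*np.cos(b),r*np.sin(b),-r*.454*np.cos(b)])
    return O3+R3@(np.array([-13.4-45.7,.9,119.9])+rel+h*np.array([-.454,0,.891]))
def shifts(L):
    o=get_obs();p=np.array(o["tool_pos"]);R=np.array(o["tcp_rot"])
    print(p,"y ang",np.degrees(np.arctan2(R[1,1],R[0,1])),o["force"])
    for b,h in L: print(b,h,R.T@(tcp(b,h)-p)/100)
E
python3 -c "
from tw import *
shifts([(-.45,60),(-.45,20),(-.45,8),(-.45,0)]);print(get_obs()['joint_pos'])
S=camera('scene');print([cen(b) for b in blobs(S,(-8,150,60),(6,255,255),15,(190,130,235,170))])
o=get_obs();W=camera('wrist');C=cam('wrist',o);cv2.imwrite('pics/w9.png',W[:,:,::-1])
for b in blobs(W,(-8,150,60),(6,255,255),100)[:2]: print(cen(b),plane(C,cen(b),105))"
```

```text
[ 559.551 -278.342  212.335] y ang 176.07657224029657 [ 0.011 -0.154 -0.426]
-0.45 60 [-0.033 -0.188  0.443]
-0.45 20 [ 0.014 -0.014  0.799]
-0.45 8 [0.028 0.039 0.906]
-0.45 0 [0.038 0.074 0.978]
[-0.203  0.412 -0.046 -0.    -1.114  0.135]
[array([213.091, 150.697])]
[378.122 177.682] [ 492.368 -297.873  105.   ]
```

>>> {"method": "apply_moves", "body": {"commands": [[[0.014,0,0.4],0],[[0.014,0,0.7],0],[[0.014,0,0.8],0],[[0.02,0.03,0.85],0],[[0.028,0.053,0.9],0],[[0.028,0.053,0.9],0],[[0.028,0.053,0.9],0]]}}

```text
time: 24.17
tool_pos: [555.0, -282.6, 124.6]
tcp_rot: [[-0.071, -0.997, 0.003], [-0.997, 0.071, -0.001], [0.001, -0.003, -1.0]]
force: [-0.0, -0.3, -0.1]
width: 59.7
finger_force: 0.0
```

```bash
python3 -c "
from tw import *
shifts([(-.45,4),(-.45,0)])"
```

```text
[ 555.036 -282.618  124.557] y ang 175.91431655968063 [-0.041 -0.334 -0.125]
-0.45 4 [-0.013  0.016  0.064]
-0.45 0 [-0.009  0.033  0.1  ]
```

>>> {"method": "apply_moves", "body": {"commands": [[[-0.005,0.02,0.03],0],[[-0.008,0.03,0.06],0],[[-0.01,0.04,0.08],0],[[-0.01,0.04,0.08],0]]}}

```text
time: 24.5
tool_pos: [549.9, -280.8, 114.8]
tcp_rot: [[-0.072, -0.997, -0.001], [-0.997, 0.072, 0.0], [-0.0, 0.001, -1.0]]
force: [0.3, -0.2, -0.4]
width: 59.5
finger_force: 0.0
```

>>> {"method": "apply_moves", "body": {"commands": [[[0.003,0.01,0.02],0],[[0.006,0.015,0.03],0],[[0.006,0.015,0.03],0],[[0.006,0.015,0.03],0]]}}

```text
time: 24.83
tool_pos: [549.3, -281.5, 112.4]
tcp_rot: [[-0.071, -0.997, 0.001], [-0.997, 0.071, -0.0], [0.0, -0.001, -1.0]]
force: [1.1, 0.7, 0.8]
width: 59.9
finger_force: 0.6
```

```bash
python3 -c "
from tw import *
shifts([(-.45,0)])"
```

```text
[ 549.27  -281.501  112.371] y ang 175.90553202380923 [1.109 0.673 0.825]
-0.45 0 [-0.002 -0.025 -0.022]
```

>>> {"method": "apply_moves", "body": {"commands": [[[0,-0.01,-0.05],0],[[0,0.02,-0.08],0],[[0,0.05,-0.08],0],[[0,0.05,-0.08],0],[[0,0.06,-0.05],0],[[0,0.06,-0.04],0],[[0,0.06,-0.04],0]]}}

```text
time: 25.42
tool_pos: [543.8, -281.2, 116.8]
tcp_rot: [[-0.071, -0.997, 0.002], [-0.997, 0.071, -0.001], [0.001, -0.002, -1.0]]
force: [2.2, 0.9, 4.8]
width: 59.7
finger_force: 2.3
```

>>> {"method": "apply_moves", "body": {"commands": [[[0,0.005,0.01],0],[[0,0.005,0.01],0],[[0,0.005,0.01],0]]}}

```text
time: 25.67
tool_pos: [543.7, -281.2, 116.0]
tcp_rot: [[-0.071, -0.997, 0.003], [-0.997, 0.071, -0.001], [0.001, -0.003, -1.0]]
force: [2.5, 0.9, 6.0]
width: 59.8
finger_force: 2.6
```

>>> {"method": "apply_moves", "body": {"commands": [[[0,0.01,0.02],0],[[0,0.02,0.04],0],[[0,0.02,0.04],0],[[0,0.02,0.04],0]]}}

```text
time: 26.0
tool_pos: [544.6, -281.3, 113.9]
tcp_rot: [[-0.07, -0.998, 0.01], [-0.998, 0.07, -0.003], [0.002, -0.01, -1.0]]
force: [5.8, 2.0, 9.7]
width: 60.0
finger_force: 5.0
```

```bash
python3 - <<'E'
from tw import *
o=get_obs();W=camera("wrist");C=cam("wrist",o);cv2.imwrite('pics/w10.png',W[:,:,::-1])
p=O3*0+np.array(o["tool_pos"]);print("console tcp",R3.T@(p-O3),o["force"],o["moment"])
for b in blobs(W,(-8,120,50),(7,255,255),100)[:2]: print(cen(b),cv2.contourArea(b),cv2.boundingRect(b))
# moment about TCP and force -> line of action (sensor ref unknown)
f=np.array(o["force"]);m=np.array(o["moment"])*1000
print("r0",R3.T@(np.cross(f,m)/(f@f)),"dir",R3.T@(f/np.linalg.norm(f)))
h=cv2.cvtColor(W,cv2.COLOR_RGB2HSV);b=blobs(W,(-8,120,50),(7,255,255),100)[0]
x,y,w,hh=cv2.boundingRect(b);m=cv2.inRange(h[y:y+hh,x:x+w],(0,0,150),(180,90,255));cs,_=cv2.findContours(m,0,1)
print("marks",[(cen(c)+[x,y],cv2.contourArea(c)) for c in cs if cv2.contourArea(c)>8])
E
```

```text
console tcp [-62.524  -6.314 113.933] [5.793 1.989 9.708] [ 0.592 -1.445 -0.072]
[410.641 234.262] 8151.5 (355, 185, 109, 102)
r0 [-112.42   -25.57   -72.477] dir [-0.529 -0.073  0.846]
marks [(array([392.514, 263.33 ]), 176.5), (array([426.844, 248.837]), 208.0), (array([388.444, 227.822]), 243.0)]
```

>>> {"method": "apply_moves", "body": {"commands": [[[0.003,0.013,0.027],0],[[0.006,0.026,0.05],0],[[0.006,0.026,0.05],0]]}}

```text
time: 26.3
tool_pos: [546.0, -282.3, 111.8]
tcp_rot: [[-0.068, -0.998, 0.019], [-0.998, 0.068, -0.006], [0.005, -0.02, -1.0]]
force: [10.6, 4.4, 14.8]
width: 59.7
finger_force: 8.3
```

>>> {"method": "apply_moves", "body": {"commands": [[[0.015,-0.008,0.002],0],[[0.03,-0.015,0.003],0],[[0.045,-0.022,0.005],0],[[0.064,-0.03,0.006],0],[[0.064,-0.03,0.006],0]]}}

```text
time: 26.72
tool_pos: [549.2, -287.7, 110.5]
tcp_rot: [[-0.069, -0.997, 0.021], [-0.998, 0.069, -0.004], [0.003, -0.021, -1.0]]
force: [12.4, 7.3, 11.8]
width: 60.0
finger_force: 9.3
```

```bash
cat > mk.py <<'E'
from tw import *
o=get_obs();W=camera("wrist");C=cam("wrist",o)
print("console tcp",R3.T@(np.array(o["tool_pos"])-O3),"F console",R3.T@np.array(o["force"]))
h=cv2.cvtColor(W,cv2.COLOR_RGB2HSV);b=blobs(W,(-8,120,50),(7,255,255),100)[0]
x,y,w,hh=cv2.boundingRect(b);m=cv2.inRange(h[y:y+hh,x:x+w],(0,0,150),(180,90,255));cs,_=cv2.findContours(m,0,1)
P=np.array([cen(c)+[x,y] for c in cs if cv2.contourArea(c)>60]);print("head",(x,y,w,hh),cv2.contourArea(b),"marks",P.tolist())
if len(P)==3:
    Q=P-P.mean(0);print(np.sort(np.degrees(np.arctan2(Q[:,1],Q[:,0]))))
E
python3 mk.py
```

```text
console tcp [-65.813   0.788 110.48 ] F console [-13.581  -4.746  11.832]
head (368, 203, 113, 103) 8426.0 marks [[401.31045751633985, 273.86383442265793], [417.1164658634538, 244.359437751004]]
```

>>> {"method": "apply_moves", "body": {"commands": [[[0.015,0.01,0.005],0],[[0.03,0.015,0.008],0],[[0.045,0.018,0.01],0],[[0.06,0.02,0.01],0],[[0.075,0.02,0.01],0],[[0.075,0.02,0.01],0]]}}

```text
time: 27.27
tool_pos: [551.4, -296.0, 110.9]
tcp_rot: [[-0.066, -0.997, 0.032], [-0.998, 0.066, -0.009], [0.007, -0.032, -0.999]]
force: [20.3, -1.2, 4.5]
width: 59.8
finger_force: 9.8
```

```bash
python3 mk.py
```

```text
console tcp [-66.269   9.41  110.882] F console [-19.688   5.128   4.507]
head (375, 224, 110, 103) 7577.5 marks [[421.4246453900709, 263.86258865248226]]
```

>>> {"method": "apply_moves", "body": {"commands": [[[0,-0.05,-0.05],0],[[0,-0.2,-0.2],0],[[0,-0.25,-0.5],0],[[0,-0.25,-0.9],0],[[0,-0.25,-1],0],[[0,-0.25,-1],0]]}}

```text
time: 27.82
tool_pos: [563.7, -297.5, 208.0]
tcp_rot: [[-0.071, -0.997, 0.005], [-0.997, 0.071, -0.002], [0.001, -0.005, -1.0]]
force: [-0.3, 0.2, 0.9]
width: 59.5
finger_force: 0.0
```

```bash
python3 mk.py; python3 -c "
from tw import *
S=camera('scene');o=get_obs();W=camera('wrist');C=cam('wrist',o)
s=[cen(b) for b in blobs(S,(-8,150,60),(6,255,255),15,(190,130,235,170))][0]
w=cen(blobs(W,(-8,150,60),(6,255,255),100)[0]);print(s,w,tri([(C,w),(cam('scene'),s)]))
cv2.imwrite('pics/w11.png',W[:,:,::-1])"
```

```text
console tcp [-78.145  13.216 207.986] F console [ 0.276 -0.271  0.88 ]
head (352, 182, 66, 64) 3207.0 marks [[395.6024096385542, 222.83734939759034], [374.7367303609342, 205.91295116772824]]
[212.454 148.983] [382.723 212.399] (array([ 495.602, -296.754,  110.444]), [np.float64(0.8916955272437096), np.float64(0.21260333246377566)])
```

The button is back out: its scene pixel is (212.45,148.98), against (212.4,148.9) at the start, and its height is 110.4 mm. The gripper is clear of everything.

```bash
python3 -c "
from rig import *
print(hand_in())"
```

```text
the job is handed in; nothing more can be done
None
```

The job is handed in at about 28 s of 72 s: the stop was latched, the spindle was set in the vees and the keeper shut, and then the button was twisted until it sprang out. I measured each step from the cameras, but the hand-in returned no verdict.

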